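# Load the pacifier steriliser and test its safety cut-out

## Robot

A 6-joint arm with a two-finger parallel gripper is mounted at the origin on the work surface. World frame = base frame: x ahead of the robot, y to its left, z up, the work surface at z = 0. Lengths are in m, angles in rad, forces in N, time in s.
With the tool pointing down it reaches from about 0.35 to 0.85 m from the base axis. Payload 8.1 kg.
Tool frame: the origin (TCP) lies at the very end of the fingers, on their centre line; the grasp point (between the pads) lies 19 mm behind it (env.grasp_offset is the distance from the TCP to the grasp point, in m); z points along the fingers, y is the direction in which the jaws open and shut (so a half turn about z gives the same grasp; the last joint's range is limited). The gripper opens to 85 mm and grips with 20 to 120 N. Pads are 22 mm wide; open, the fingers measure 114 mm over their backs; the gripper's body (76 mm by 85 mm) begins 54 mm behind the grasp point. The pads swing forward as they close: fully open they stand 13 mm farther back than shut.
Start: joints at [1.159, 0.13, 1.488, -0, 1.523, -0.085], TCP at [0.193, 0.568, 0.231] pointing down, gripper open.
Joint ranges: [-2.96, 2.96], [-0.89, 2.26], [0.02, 2.5], [-1.34, 4.48], [0, 2.73], [-2.66, 2.66]. Speed limits (rad/s): [2.39, 2.39, 2.79, 3.14, 3.14, 3.14].

## Interface

Orientations are given as a unit quaternion [w, x, y, z].
In Python, from cell import env gives the robot as it stands.
- The arm moves only by the tool servo_tool, never from a script. Its argument "motion" is one flat list of numbers, 7 for each row, row after row: the turn, a rotation vector about the world's x, y, z in degrees, then the shift along the world's x, y, z in m, then the opening, from 0 (shut) to 1 (fully open). A call has 1 to 12 rows; each row is the pose to reach, as a shift and turn from the pose measured when the call began; what a row does not reach only later rows make up. A row lasts 1/10 s, in which the tool goes at most 50 mm and 8.59 degrees, less where a joint would pass 70% of its speed; a pose out of reach is approached as far as the arm can. A call with a gripper value outside its range is refused whole. The fingers move at their own pace and stop on an object; "newtons" is the grip in N (left out, the last holds). Time passes only in rows, so rows that repeat a pose let the fingers close. It gives the time, the measured TCP pose, the force and the opening at its end, in the units of the state.
- env.read_state(): the state, without advancing time (a new reading comes with each control period).
- env.get_image(name): name is "scene" or "side" or "wrist"; returns the picture (400x640x3 uint8, blue, green, red); there is no depth.
- env.calibration(name): a dict with "mtx" (3x3 intrinsics, pixels), "R" (3x3) and "t" (3): a world point X has camera coordinates R X + t; the wrist camera has in their place "T_tool_cam" (4x4, takes a point from camera to tool coordinates, whose origin is the TCP and whose axes are the flange's). Camera axes: x right, y down, z forward; pixel columns grow to the right and rows downward; lengths in m; the calibration is good to about 2 mm. A picture is of the moment at which its call begins: read the wrist's pose just before it. calibration takes no time and is no camera call.
- env.job_done(): hands the job in, once; it reports no verdict.
The state is a dict: "time": time; "joints": joint angles; "qvel": joint speeds; "effort": joint torques, N m; "eef_pos": TCP position; "eef_rot": TCP orientation; "ft_force": force on the tool from outside, world axes, zero at the start; "torque": the same for the moment, N m; "finger_gap": finger opening in m.
Only numpy, scipy, OpenCV 4.12 (cv2) and the standard library are available. Lean on these libraries where they do the work, as an engineer would, in place of code of your own. Each camera call takes 0.05 s, during which the arm holds its last target. There are 200 camera calls.

## Task

Slide the tray with the two pacifiers fully home into the steriliser without ramming it, leaving the pacifiers in the tray. Then test the steriliser's safety cut-out: press the red button gently until the blue lever drops right down, and lift the lever back up until it latches and stays up by itself. Leave the snack box, the ramekin and the tongs where they are.

Things in the scene. Friction and masses are not known exactly. Their poses are not given: they have to be found in the camera images.
- steriliser: Fixed white pacifier steriliser, chamber 132 (x) x 134 (y) x 85 mm high with a grey console on top (x -20 to 60, y -52 to 60, top at z 125 mm). Origin on the dresser top under the chamber's centre. The tray goes in along +y; fully home, its frame coincides with this one. The -x side, over which the lever drops, is more or less turned to the robot.
- mouth (a point): Centre of the steriliser's mouth at dresser height: (0, -66, 0) mm in the steriliser's frame, axes as its. The passage runs along +y, 116 mm wide and 75 mm high, without a floor (the tray slides on the dresser top), to a back wall 126 mm behind the mouth. Low flared guides, 24 mm high, reach 20 mm out of the mouth.
- tray: Loose pale tray, 0.3 kg or so: open basin 110 (x) x 120 (y) x 22 mm high, walls 4 mm, origin under the basin's centre. A flat strip leads from its -y wall to an upright green fin handle, 12 mm thick (x), from y = -140 to -98 mm, 2 to 55 mm above the dresser top. Starts standing on the dresser, its +y end more or less towards the steriliser.
- tray_handle (a point): Point to pinch on the tray's fin handle: at (0, -119, 38) mm in the tray's frame, 17 mm under the fin's top; pinch along the tray's x. Axes as the tray's.
- pacifier_cream: Cream pacifier lying shield down in the tray, teat up, 46 mm across, 41 mm high; origin under its centre.
- pacifier_sage: Sage green pacifier, the same shape, also in the tray; origin under its centre.
- button_top (a point): Centre of the top face of the red test button on the console, 36 mm across, at (30, -25, 146) mm in the steriliser's frame when out; it is pressed straight down and springs back. Axes as the steriliser's.
- button (a joint): Travel of the red button in m: 0 = out, growing as it goes down. The spring takes 2 N at the start and 0.25 N more per mm. The cut-out trips somewhere between 3 and 13 mm down and a firm stop follows about 2.5 mm deeper; both differ from unit to unit, so feel for them. The button also dips by itself while the lever is lifted past its catch.
- lever_hinge (a point): Point on the lever's hinge axis, which runs along the steriliser's y: at (-15, 30, 125) mm in the steriliser's frame. Axes as the steriliser's.
- lever_tip (a point): Point in the blue lever bar, 72 mm from the hinge; the bar is 16 mm wide (along y), 9 mm thick and ends 88 mm from the hinge. Latched up, it leans 25 degrees from vertical towards the steriliser's -x; dropped, it points level to -x, about 40 mm above the chamber's roof and overhanging its side.
- lever (a joint): Angle of the blue lever in rad: 0 = latched up, 1.2 = dropped (stop). A spring and its weight pull it down. To latch, it must be lifted past the catch to about -0.1 (the stop is at -0.16), where the button pops out again; it then settles near 0. Released before that it drops again.
- snack_box: Yellow lidded snack box, 96 x 136 x 59 mm, standing beyond the tray; leave alone. Origin under its centre.
- ramekin: White ramekin of plastic clips, 80 mm across, 45 mm high, in the woven tray to the left; leave alone. Origin under its centre.
- tongs: Steel pacifier tongs 150 mm long, lying in the woven tray to the left; leave alone. Origin under the middle.
There are look-alikes about, which are no part of the job. What is shaped like the tray but black or pink is not meant.

How it is judged:
On the way, in this order (a step that is already met when the one before it is completed fails the run):
1. the tray is fully home in the steriliser with both pacifiers in it (y of tray in the frame of steriliser between -0.005 and 0.004 m and x of tray in the frame of steriliser between -0.006 and 0.006 m and angle between the y axis of tray and the y axis of steriliser, either way round below 0.08 rad and height (world z) of tray below 0.004 m and x of pacifier_cream in the frame of tray between -0.053 and 0.053 m and y of pacifier_cream in the frame of tray between -0.058 and 0.058 m and z of each of pacifier_cream, pacifier_sage in the frame of tray below 0.035 m and x of pacifier_sage in the frame of tray between -0.053 and 0.053 m and y of pacifier_sage in the frame of tray between -0.058 and 0.058 m), for 0.2 s.
2. the red button is pressed (value of joint button above 0.0025 m).
3. the lever has dropped (value of joint lever above 1 rad), for 0.1 s.
4. the lever is lifted back up (value of joint lever below 0.1 rad), for 0.2 s.
At the end, for the whole second after the job is handed in: The tray is fully home (within 5 mm of the back stop, 6 mm sideways, 0.08 rad), flat on the dresser and at rest with both pacifiers in its basin; the lever stays latched up by itself (under 0.1 rad) and the button is out again (under 3 mm) (all of step 1 and value of joint lever below 0.1 rad and value of joint button below 0.003 m and linear speed of tray below 0.01 m/s); the robot touches nothing.
It fails at once if the button is pushed harder than 20 N (contact force between the fingers and button above 20 N).
It fails at once if the tray is rammed into the steriliser with more than 40 N (contact force between tray and steriliser above 40 N).
It fails at once if the snack box, the ramekin or the tongs are shifted by more than 25 mm (distance of any of snack_box, ramekin, tongs from where it was at the start of the episode above 0.025 m).
It also fails if it takes over 72 s, if anything falls off the work surface, if the arm or the gripper's body presses on something with over 40 N, if the wrist force passes 120 N, or if a joint passes its speed limit or range.

## Working session

There is one attempt and no reset: what is moved stays moved. The work goes in short steps, Python scripts to look and compute and a tool call to move; the robot and the scene stay as the last step left them, time stands still between calls to the robot, and variables do not carry over. Pictures are saved under pics/ and viewed, about 8 in all and at most 12, crops included, and the job is handed in when it is done.

Besides the shell and the picture viewer there is one more tool, called after "Request:" as name(argument=value, ...) on one line, values as JSON. servo_tool: Moves the arm, as the interface text tells. Its arguments: {"type":"object","properties":{"motion":{"type":"array"},"newtons":{"type":"number"}},"required":["motion"]}

```bash
mkdir -p pics; cat > h.py <<'E'
import numpy as np, cv2
from cell import env
def snap(n,f):
    im=env.get_image(n); cv2.imwrite(f'pics/{f}.png',im); return im
def ray(n,u,v):
    c=env.calibration(n); d=np.linalg.inv(c['mtx'])@[u,v,1.]; R=np.array(c['R']);t=np.array(c['t'])
    return -R.T@t, R.T@d
def atz(n,u,v,z):
    o,d=ray(n,u,v); return o+d*(z-o[2])/d[2]
def proj(n,X):
    c=env.calibration(n); p=(np.array(c['R'])@np.atleast_2d(X).T).T+c['t']; q=(c['mtx']@p.T).T; return q[:,:2]/q[:,2:]
E
python3 - <<'E'
from h import *
snap('scene','s0');snap('side','d0')
print(env.read_state())
for n in('scene','side'): print(-np.array(env.calibration(n)['R']).T@env.calibration(n)['t'])
E
```

```text
{'time': 0.1, 'joints': array([ 1.15859499e+00,  1.31108954e-01,  1.48914240e+00,  5.88517316e-06,
        1.52304603e+00, -8.54198065e-02]), 'qvel': array([-0.00132464, -0.00209118, -0.00317999, -0.00140042,  0.00144652,
        0.00096426]), 'effort': array([ 9.78030694e-04, -5.70950747e+01, -5.01941550e+01, -2.21148453e-04,
        8.08770885e-03,  3.53377436e-05]), 'eef_pos': array([0.1923852 , 0.56779306, 0.2303508 ]), 'eef_rot': array([-2.12745025e-04,  1.62664824e-01,  9.86681017e-01, -8.25395099e-04]), 'ft_force': array([ 0.58233106, -0.81276662,  0.86908948]), 'torque': array([-0.00783859, -0.00161525, -0.03758143]), 'finger_gap': 0.08538651937374012}
[0.87662669 0.65610795 1.26584757]
[-0.3305608  -0.70719555  0.8480258 ]
```

View pics/s0.png

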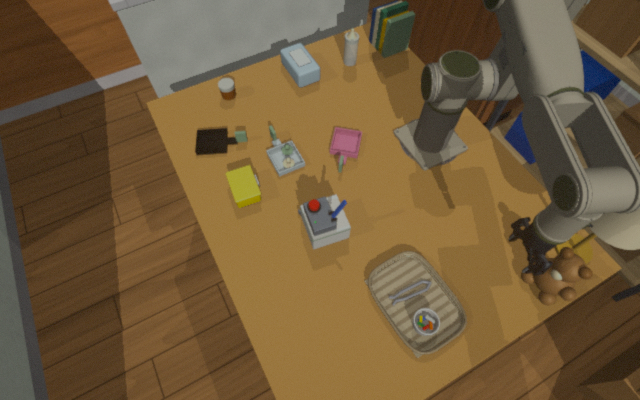

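View pics/d0.png

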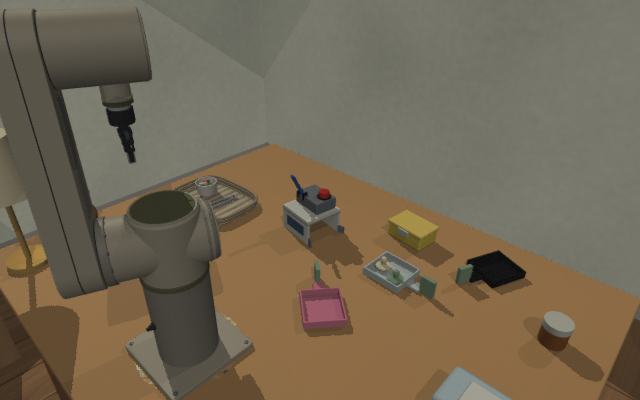

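The scene view shows the tray at (286,158) with its fin at (274,131), the steriliser at (325,220), and the snack box at (243,186). I'll enlarge both views around these.

```bash
python3 - <<'E'
from h import *
a=cv2.imread('pics/s0.png')[115:255,210:370]; b=cv2.imread('pics/d0.png')[165:305,270:450]
cv2.imwrite('pics/s1.png',cv2.resize(a,(800,600)[:1]+(700,),interpolation=cv2.INTER_CUBIC)[:600] if 0 else cv2.resize(a[:120],(800,600),interpolation=cv2.INTER_CUBIC))
cv2.imwrite('pics/s1b.png',cv2.resize(a[20:140],(800,600),interpolation=cv2.INTER_CUBIC))
cv2.imwrite('pics/d1.png',cv2.resize(b,(772,600),interpolation=cv2.INTER_CUBIC))
E
```

```text
(no output)
```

View pics/s1b.png

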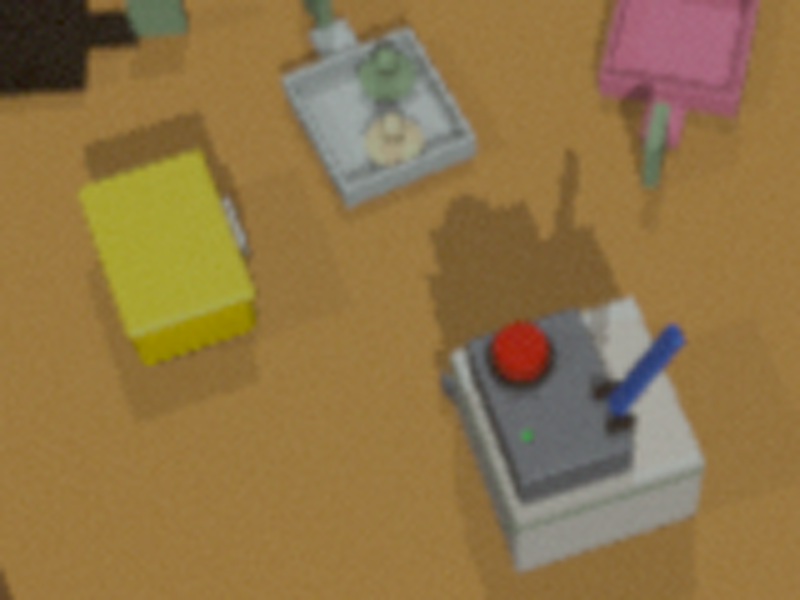

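View pics/d1.png

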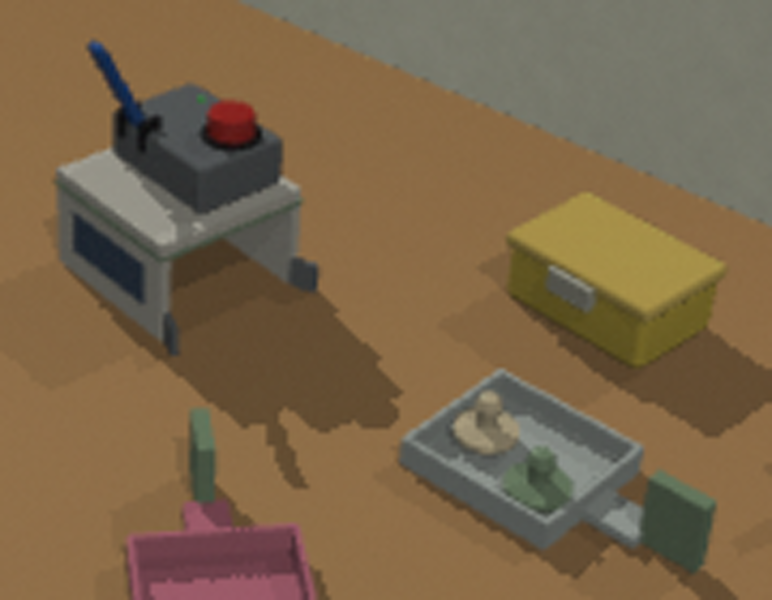

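The crops show the corners of the steriliser roof, the tray rim, the fin and the button clearly. I'll fit both poses (x, y, yaw) to these points from both cameras.

```bash
cat > fit.py <<'E'
from h import *
from scipy.optimize import least_squares
S=lambda u,v:(210+u/5,135+v/5)
D=lambda u,v:(270+u/4.289,165+v/4.286)
st=[('scene',(-66,-67,85),S(633,298)),('scene',(66,-67,85),S(452,352)),('scene',(-66,67,85),S(702,462)),('scene',(66,67,85),S(515,525)),
('scene',(30,-25,146),S(521,345)),('side',(30,-25,146),D(232,112)),('side',(-66,-67,85),D(163,255)),('side',(66,-67,85),D(301,200)),('side',(-66,67,85),D(57,178)),
('side',(60,-52,125),D(283,150)),('side',(-20,-52,125),D(200,180))]
tr=[('scene',(55,-60,22),S(283,77)),('scene',(-55,-60,22),S(408,30)),('scene',(-55,60,22),S(474,135)),('scene',(55,60,22),S(347,190)),
('side',(55,60,22),D(503,372)),('side',(-55,60,22),D(402,445)),('side',(55,-60,22),D(640,452)),('side',(-55,-60,22),D(545,530)),
('side',(0,-98,55),D(650,475)),('side',(0,-140,55),D(714,507))]
def T(p,X):
    c,s=np.cos(p[2]),np.sin(p[2]); X=np.array(X)/1e3
    return np.array([p[0]+c*X[0]-s*X[1],p[1]+s*X[0]+c*X[1],X[2]])
def fit(pts,g):
    f=lambda p:np.concatenate([proj(n,T(p,X))[0]-uv for n,X,uv in pts])
    r=least_squares(f,g,loss='soft_l1'); return r.x,r.fun.reshape(-1,2)
if __name__=='__main__':
  for pts in(st,tr):
    g=atz('scene',*pts[0][2],.05)
    best=min((fit(pts,[g[0],g[1],a]) for a in(0,1.6,3.1,-1.6)),key=lambda r:(r[1]**2).sum())
    print(best[0],np.degrees(best[0][2]));print(best[1].round(1).tolist())
E
python3 fit.py
```

```text
[ 0.56332739  0.13408954 -0.15665768] -8.9758240983505
[[-0.6, -1.2], [-0.5, -0.9], [-0.0, -1.1], [-0.2, -1.5], [-0.4, -1.1], [-0.6, -0.3], [-0.7, -1.9], [-0.4, -2.6], [-0.5, -2.1], [-0.1, -2.9], [-0.4, -2.1]]Traceback (most recent call last):
  File "fit.py", line 20, in <module>
    best=min((fit(pts,[g[0],g[1],a]) for a in(0,1.6,3.1,-1.6)),key=lambda r:(r[1]**2).sum())
  File "fit.py", line 20, in <genexpr>
    best=min((fit(pts,[g[0],g[1],a]) for a in(0,1.6,3.1,-1.6)),key=lambda r:(r[1]**2).sum())
              ~~~^^^^^^^^^^^^^^^^^^^
  File "fit.py", line 16, in fit
    r=least_squares(f,g,loss='soft_l1'); return r.x,r.fun.reshape(-1,2)
    return func(*args, **kwargs)
    result = trf(vector_fun.fun, vector_fun.jac, x0, f0, J0, lb, ub, ftol, xtol,
                 gtol, max_nfev, x_scale, loss_function, tr_solver,
                 tr_options.copy(), verbose, callback=callback_wrapped)
    return trf_no_bounds(
        fun, jac, x0, f0, J0, ftol, xtol, gtol, max_nfev, x_scale,
        loss_function, tr_solver, tr_options, verbose, callback=callback)
    J = jac(x)
    self._updat
[... 679 characters left out ...]

                                    ^^^^^^^
    f = np.atleast_1d(self.fun(x, *self.args, **self.kwargs))
                      ~~~~~~~~^^^^^^^^^^^^^^^^^^^^^^^^^^^^^^
    return np.atleast_1d(self.fun(x))
                         ~~~~~~~~^^^
    return self.f(x, *self.args, **self.kwargs)
           ~~~~~~^^^^^^^^^^^^^^^^^^^^^^^^^^^^^^
  File "fit.py", line 15, in <lambda>
    f=lambda p:np.concatenate([proj(n,T(p,X))[0]-uv for n,X,uv in pts])
                               ~~~~^^^^^^^^^^
  File "h.py", line 11, in proj
    c=env.calibration(n); p=(np.array(c['R'])@np.atleast_2d(X).T).T+c['t']; q=(c['mtx']@p.T).T; return q[:,:2]/q[:,2:]
ValueError: time passes only in moves, steps and waits
```

```bash
python3 - <<'E'
import pickle
from cell import env
pickle.dump({n:env.calibration(n) for n in('scene','side','wrist')},open('cal.pkl','wb'))
E
sed -i 's/^from cell import env/from cell import env\nimport pickle,os\nCAL=pickle.load(open("cal.pkl","rb"))/; s/env.calibration(n)/CAL[n]/g' h.py
sed -i 's#S=lambda.*#S=lambda u,v:(209.6+u/5,134.6+v/5)#; s#D=lambda.*#D=lambda u,v:(269.6+u/4.289,164.6+v/4.286)#; s#^st=\[#st=[#' fit.py
python3 fit.py; python3 -c "
from h import *;print(CAL['wrist'])"
```

```text
[ 0.56354681  0.13435428 -0.16097693] -9.223298635498498
[[-0.1, -0.7], [-0.1, -0.5], [0.3, -0.6], [0.0, -1.1], [-0.0, -0.7], [-0.2, 0.1], [-0.5, -1.5], [-0.0, -2.2], [-0.1, -1.9], [0.3, -2.5], [-0.1, -1.8]]
[ 0.55456226 -0.19456765 -0.02560585] -1.4671068919026604
[[-0.2, -0.7], [0.4, -1.4], [0.5, -0.3], [-0.3, -0.4], [-1.0, -0.3], [-0.4, -1.1], [0.7, -0.7], [0.4, -0.6], [0.6, 0.1], [-0.8, 0.1]]
{'mtx': array([[322.20916155,   0.        , 318.61740152],
       [  0.        , 322.20916155, 195.37220288],
       [  0.        ,   0.        ,   1.        ]]), 'T_tool_cam': array([[-9.48616333e-04, -9.62504449e-01, -2.71264236e-01,
         6.90464486e-02],
       [ 9.99999414e-01, -7.71454449e-04, -7.59729482e-04,
        -9.56302773e-06],
       [ 5.21975005e-04, -2.71264798e-01,  9.62504617e-01,
        -1.43064741e-01],
       [ 0.00000000e+00,  0.00000000e+00,  0.00000000e+00,
         1.00000000e+00]])}
```

Request:
servo_tool(motion=[0, 0, -8, 0.025, -0.035, 0.02, 1, 0, 0, -16, 0.05, -0.08, 0.05, 1, 0, 0, -24, 0.08, -0.12, 0.08, 1, 0, 0, -32, 0.1, -0.165, 0.1, 1, 0, 0, -40, 0.125, -0.205, 0.12, 1, 0, 0, -48, 0.15, -0.245, 0.12, 1, 0, 0, -56, 0.175, -0.285, 0.12, 1, 0, 0, -64, 0.2, -0.325, 0.12, 1, 0, 0, -72.8, 0.225, -0.365, 0.12, 1, 0, 0, -72.8, 0.25, -0.41, 0.12, 1, 0, 0, -72.8, 0.275, -0.45, 0.12, 1, 0, 0, -72.8, 0.3, -0.49, 0.12, 1])

```text
time: 1.3
eef_pos: [0.4903, 0.0799, 0.3501]
eef_rot: [-0.001, 0.717, 0.698, -0.001]
ft_force: [1.5, 0.8, 0.0]
finger_gap: 0.0858
```

Request:
servo_tool(motion=[0, 0, 0, 0.024, -0.039, 0, 1, 0, 0, 0, 0.048, -0.078, 0, 1, 0, 0, 0, 0.048, -0.078, 0, 1, 0, 0, 0, 0.048, -0.078, 0, 1])

```text
time: 1.7
eef_pos: [0.5382, 0.001, 0.3492]
eef_rot: [-0.002, 0.717, 0.697, -0.001]
ft_force: [-0.2, 0.4, -0.1]
finger_gap: 0.0854
```

```bash
python3 - <<'E'
from h import *
s=env.read_state(); pickle.dump(s,open('w1.pkl','wb'))
a=snap('wrist','w1'); cv2.imwrite('pics/w1b.png',cv2.resize(a,(800,500)))
print(s['time'],s['eef_pos'],s['eef_rot'],s['ft_force'])
E
```

```text
1.7 [0.53821572 0.00103664 0.34915616] [-0.00160195  0.71730562  0.696756   -0.00107511] [-0.18004779  0.40473173 -0.11222699]
```

View pics/w1b.png

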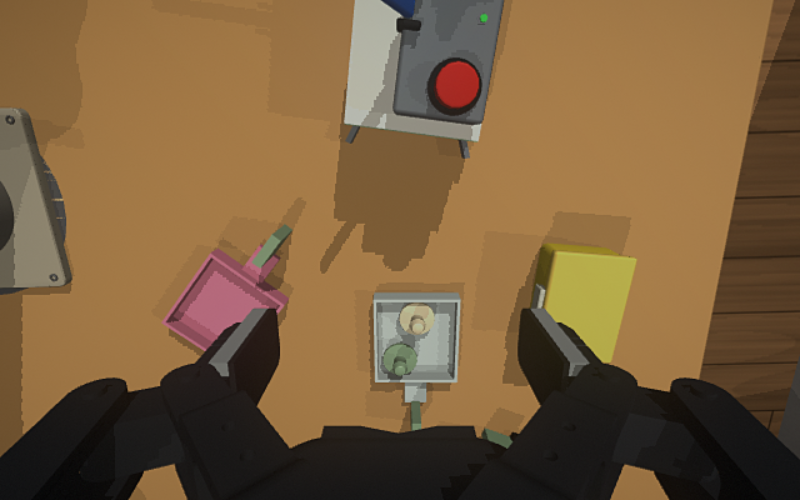

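The wrist view shows the steriliser's front edge from (345,125) to (478,141), the button at (457,84), and the tray rim corners at (374,293), (460,293), (458,382) and (374,381). I'll refit with these.

```bash
cat > fitw.py <<'E'
from h import *
from fit import T
from scipy.optimize import least_squares
from scipy.spatial.transform import Rotation as Ro
def wproj(s,X):
    w=s['eef_rot']; R=Ro.from_quat(np.r_[w[1:],w[0]]).as_matrix()
    M=np.eye(4);M[:3,:3]=R;M[:3,3]=s['eef_pos']; M=np.linalg.inv(M@CAL['wrist']['T_tool_cam'])
    c=M[:3,:3]@X+M[:3,3]; q=CAL['wrist']['mtx']@c; return q[:2]/q[2]
def fit(s,pts,g):
    f=lambda p:np.concatenate([wproj(s,T(p,X))-uv for X,uv in pts])
    r=least_squares(f,g); return r.x,r.fun.reshape(-1,2)
E
python3 - <<'E'
from fitw import *
s=pickle.load(open('w1.pkl','rb'))
k=lambda u,v:((u+.5)/1.25-.5,(v+.5)/1.25-.5)
st=[((-66,-67,85),k(345,125)),((66,-67,85),k(478,141)),((60,-52,125),k(482.5,124)),((-20,-52,125),k(394,113)),((30,-25,146),k(457,84))]
tr=[((-55,60,22),k(374,293.5)),((55,60,22),k(460,293)),((55,-60,22),k(458,382)),((-55,-60,22),k(374,381))]
for pts,g in((st,[.56,.134,-.16]),(tr,[.55,-.19,0])):
    p,r=fit(s,pts,g);print(p,np.degrees(p[2]),r.round(1).tolist())
    print('handle',T(p,(0,-119,38)),'btn',T(p,(30,-25,146)),'mouth',T(p,(0,-66,0)))
E
```

```text
[ 0.56174291  0.13396307 -0.14536714] -8.328923558489048 [[-0.5, 0.0], [0.6, 0.2], [0.8, -0.1], [-1.3, -0.1], [0.4, 0.1]]
handle [0.54450508 0.01621819 0.038     ] btn [0.5878051  0.10488108 0.146     ] mouth [0.55218243 0.06865918 0.        ]
[ 0.55438745 -0.18970984 -0.02927967] -1.6776013741077997 [[-0.6, 1.6], [0.6, 2.1], [-0.7, -2.5], [0.7, -1.8]]
handle [ 0.55090366 -0.30865884  0.038     ] btn [ 0.5836427  -0.21557739  0.146     ] mouth [ 0.55245526 -0.25568155  0.        ]
```

```bash
python3 - <<'E'
from fitw import *
s=pickle.load(open('w1.pkl','rb'))
k=lambda u,v:((u+.5)/1.25-.5,(v+.5)/1.25-.5)
tr=[((-55,60,0),k(374,293.5)),((55,60,0),k(460,293)),((55,-60,22),k(458,382)),((-55,-60,22),k(374,381))]
p,r=fit(s,tr,[.55,-.19,0]);print(p,np.degrees(p[2]),r.round(1).tolist(),T(p,(0,-119,38)))
for uv in((237,133),(246,129),(236,141),(246,138)): print(atz('scene',*uv,.03))
for uv in((269,124),(279,145)): print('fin',atz('scene',*uv,.055))
E
```

```text
[ 0.55474993 -0.19479767 -0.03367181] -1.9292525111754115 [[0.8, -0.9], [-1.0, -0.1], [-0.7, 0.3], [0.9, 0.7]] [ 0.55074374 -0.31373021  0.038     ]
[ 0.6775695  -0.37789475  0.03      ]
[ 0.63800893 -0.37972816  0.03      ]
[ 0.69650732 -0.34269979  0.03      ]
[ 0.6560856 -0.3378072  0.03     ]
fin [ 0.55276681 -0.33904636  0.055     ]
fin [ 0.56298411 -0.22671828  0.055     ]
```

Request:
servo_tool(motion=[0, 0, 0, 0.002, -0.045, -0.01, 0.6, 0, 0, 0, 0.004, -0.09, -0.025, 0.6, 0, 0, 0, 0.006, -0.135, -0.04, 0.6, 0, 0, 0, 0.008, -0.18, -0.06, 0.6, 0, 0, 0, 0.01, -0.225, -0.08, 0.6, 0, 0, 0, 0.0125, -0.27, -0.1, 0.6, 0, 0, 0, 0.0125, -0.305, -0.13, 0.6, 0, 0, 0, 0.0125, -0.3145, -0.175, 0.6, 0, 0, 0, 0.0125, -0.3145, -0.22, 0.6, 0, 0, 0, 0.0125, -0.3145, -0.25, 0.6, 0, 0, 0, 0.0125, -0.3145, -0.26, 0.6, 0, 0, 0, 0.0125, -0.3145, -0.26, 0.6])

```text
time: 2.95
eef_pos: [0.55, -0.3104, 0.0883]
eef_rot: [-0.003, 0.716, 0.698, -0.001]
ft_force: [-0.6, 0.2, 0.1]
finger_gap: 0.051
```

```bash
python3 - <<'E'
from h import *
s=env.read_state(); pickle.dump(s,open('w2.pkl','wb'))
a=snap('wrist','w2'); cv2.imwrite('pics/w2b.png',cv2.resize(a,(800,500)))
print(s['time'],s['eef_pos'],s['eef_rot'],s['ft_force'])
E
```

```text
2.95 [ 0.54998288 -0.31042469  0.08832403] [-0.00289727  0.71613429  0.69795574 -0.00103291] [-0.56074471  0.1851912   0.06374353]
```

View pics/w2b.png

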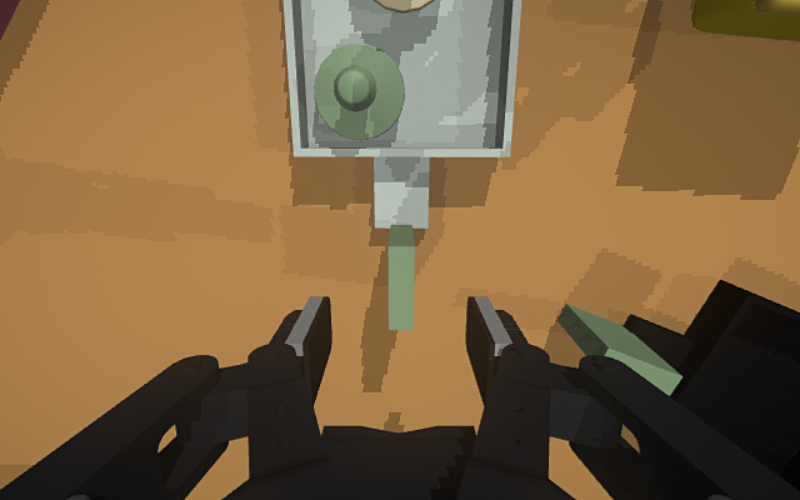

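The fin is centred between the pads: fin at column 401, jaw centre at 398, spanning rows 226–330. I'll fit the tray pose from this close view.

```bash
python3 - <<'E'
from fitw import *
s=pickle.load(open('w2.pkl','rb'))
k=lambda u,v:((u+.5)/1.25-.5,(v+.5)/1.25-.5)
tr=[((-55,-60,22),k(293.5,156.5)),((55,-60,22),k(511,156.5)),((-6,-140,55),k(388.5,330)),((6,-140,55),k(413.5,330))]
p,r=fit(s,tr,[.55,-.19,0]);print(p,np.degrees(p[2]),r.round(1).tolist(),T(p,(0,-119,38)))
E
```

```text
[ 0.55444479 -0.1939723  -0.02910105] -1.6673670648180063 [[0.4, -0.1], [-0.8, 0.4], [0.3, -0.3], [0.1, -0.2]] [ 0.55098226 -0.31292191  0.038     ]
```

Request:
servo_tool(motion=[0, 0, 0, 0.001, -0.0025, -0.03, 0.6, 0, 0, 0, 0.001, -0.0025, -0.055, 0.6, 0, 0, 0, 0.001, -0.0025, -0.069, 0.6, 0, 0, 0, 0.001, -0.0025, -0.069, 0.5, 0, 0, 0, 0.001, -0.0025, -0.069, 0, 0, 0, 0, 0.001, -0.0025, -0.069, 0, 0, 0, 0, 0.001, -0.0025, -0.069, 0, 0, 0, 0, 0.001, -0.0025, -0.069, 0, 0, 0, 0, 0.001, -0.0025, -0.069, 0, 0, 0, 0, 0.001, -0.0025, -0.069, 0], newtons=50)

```text
time: 4.0
eef_pos: [0.5534, -0.3149, 0.0239]
eef_rot: [0.0, 0.716, 0.698, -0.0]
ft_force: [-1.6, 1.1, 6.9]
finger_gap: 0.0112
```

Request:
servo_tool(motion=[0, 0, -0.3, -0.001, 0.004, 0, 0, 0, 0, -1, -0.004, 0.015, 0, 0, 0, 0, -1.8, -0.007, 0.03, 0, 0, 0, 0, -2.6, -0.011, 0.046, 0, 0, 0, 0, -3.4, -0.015, 0.062, 0, 0, 0, 0, -4.2, -0.019, 0.079, 0, 0, 0, 0, -5, -0.023, 0.096, 0, 0, 0, 0, -5.8, -0.027, 0.113, 0, 0, 0, 0, -6.5, -0.031, 0.13, 0, 0, 0, 0, -7, -0.034, 0.143, 0, 0, 0, 0, -7.1, -0.036, 0.151, 0, 0, 0, 0, -7.1, -0.036, 0.153, 0, 0])

```text
time: 5.2
eef_pos: [0.5173, -0.1612, 0.0241]
eef_rot: [0.001, 0.758, 0.652, -0.0]
ft_force: [-0.3, -2.8, 1.1]
finger_gap: 0.0113
```

```bash
python3 - <<'E'
from h import *
s=env.read_state(); pickle.dump(s,open('w3.pkl','wb'))
a=snap('wrist','w3'); cv2.imwrite('pics/w3b.png',cv2.resize(a,(800,500)))
print(s['time'],s['eef_pos'],s['eef_rot'],s['ft_force'])
E
```

```text
5.2 [ 0.51726518 -0.16122426  0.02411535] [ 5.34360847e-04  7.57797977e-01  6.52488893e-01 -4.30585803e-04] [-0.27558254 -2.76659517  1.05260126]
```

View pics/w3b.png

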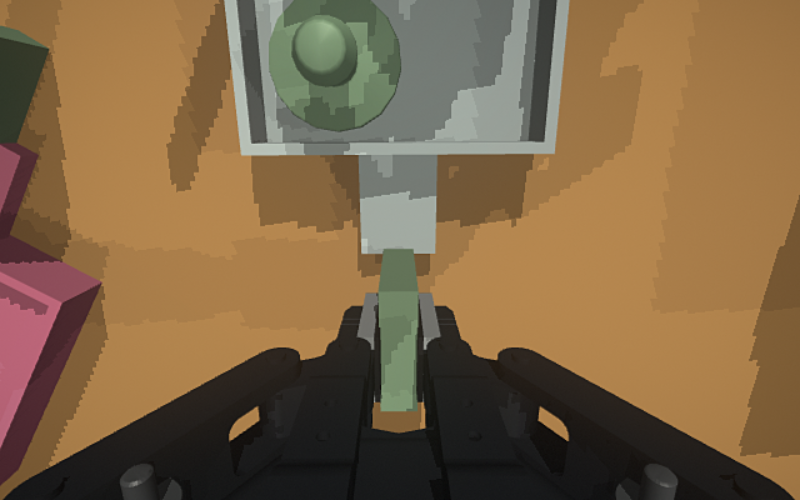

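The tray is held squarely, with rim corners at (240,154) and (555,154) and the fin on centre, but the steriliser is out of view. I'll enlarge it in the earlier overhead wrist picture.

```bash
python3 - <<'E'
from h import *
a=cv2.imread('pics/w1.png')[0:130,265:415]
cv2.imwrite('pics/w1c.png',cv2.resize(a,(690,598),interpolation=cv2.INTER_CUBIC))
E
```

```text
(no output)
```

View pics/w1c.png

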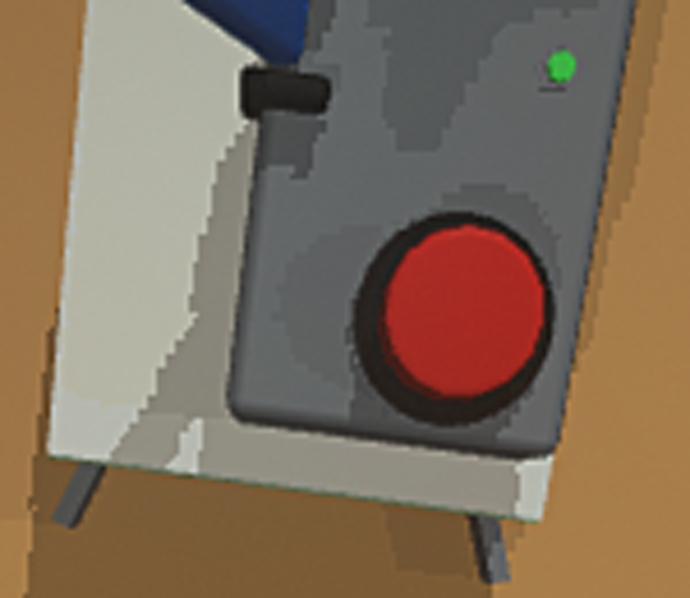

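The crop shows the roof front edge from (48,456) to (542,521), its left edge up to (85,20), and the button top at (466,312).

```bash
python3 - <<'E'
from fitw import *
s=pickle.load(open('w1.pkl','rb'))
k=lambda u,v:np.array([265+(u+.5)/4.6-.5,(v+.5)/4.6-.5])
pts=[((-66,-67,85),k(48,456)),((66,-67,85),k(542,521)),((30,-25,146),k(466,312))]
def f(q):
    p=q[:3]; r=[wproj(s,T(p,X))-uv for X,uv in pts]
    r+=[wproj(s,T(p,(-66,q[3]*1e3,85)))-k(86,15), wproj(s,T(p,(60,q[4]*1e3,125)))-k(631,15)]
    return np.concatenate(r)
r=least_squares(f,[.56,.134,-.15,.03,.0]);p=r.x[:3];print(r.x,np.degrees(p[2]),r.fun.reshape(-1,2).round(1).tolist())
for yl in(-.299,-.24,-.119):print(yl,T(p,(0,yl*1e3,0)))
# tray now
s=pickle.load(open('w3.pkl','rb'));k=lambda u,v:((u+.5)/1.25-.5,(v+.5)/1.25-.5)
tr=[((-55,-60,22),k(240,154.5)),((55,-60,22),k(555.5,154)),((-6,-140,55),k(379.5,411)),((6,-140,55),k(416.5,411))]
t,rr=fit(s,tr,[.535,-.04,-.15]);print(t,np.degrees(t[2]),rr.round(1).tolist(),T(t,(0,-119,38)),s['eef_pos'])
c,sn=np.cos(p[2]),np.sin(p[2]);d=t[:2]-p[:2];print('tray in ster',c*d[0]+sn*d[1],-sn*d[0]+c*d[1],np.degrees(t[2]-p[2]))
E
```

```text
[ 0.56161179  0.13434287 -0.15201863  0.03764961  0.04185536] -8.710025691944955 [[-0.1, 0.5], [-0.1, 0.0], [-0.3, -0.5], [-0.5, -0.0], [0.9, 0.2]]
-0.299 [ 0.51633309 -0.16120889  0.        ]
-0.24 [ 0.52526768 -0.10288931  0.        ]
-0.119 [0.54359117 0.01671525 0.        ]
[ 0.53486571 -0.04153928 -0.14848965] -8.507830398282808 [[1.3, 0.3], [-1.3, 0.3], [0.1, -0.5], [-0.1, -0.5]] [ 0.51726031 -0.15922976  0.038     ] [ 0.51726518 -0.16122426  0.02411535]
tray in ster 0.00019687437129608382 -0.1779040312967906 0.20219529366214636
```

Request:
servo_tool(motion=[0, 0, -0.1, 0.0008, 0.007, 0, 0, 0, 0, -0.1, 0.002, 0.017, 0, 0, 0, 0, -0.1, 0.0037, 0.028, 0, 0, 0, 0, -0.1, 0.0055, 0.04, 0, 0, 0, 0, -0.1, 0.0073, 0.052, 0, 0, 0, 0, -0.1, 0.009, 0.064, 0, 0, 0, 0, -0.1, 0.0108, 0.076, 0, 0, 0, 0, -0.1, 0.0125, 0.087, 0, 0, 0, 0, -0.1, 0.014, 0.097, 0, 0, 0, 0, -0.1, 0.015, 0.103, 0, 0, 0, 0, -0.1, 0.015, 0.105, 0, 0])

```text
time: 6.35
eef_pos: [0.5325, -0.0555, 0.0241]
eef_rot: [0.0, 0.758, 0.652, -0.0]
ft_force: [0.6, -3.5, 2.5]
finger_gap: 0.0111
```

Request:
servo_tool(motion=[0, 0, 0, 0.0008, 0.006, 0, 0, 0, 0, 0, 0.002, 0.014, 0, 0, 0, 0, 0.0035, 0.023, 0, 0, 0, 0, 0.005, 0.032, 0, 0, 0, 0, 0.0062, 0.041, 0, 0, 0, 0, 0.0075, 0.049, 0, 0, 0, 0, 0.0084, 0.055, 0, 0, 0, 0, 0.009, 0.059, 0, 0, 0, 0, 0.0091, 0.06, 0, 0, 0, 0, 0.0091, 0.06, 0, 0])

```text
schema error: expected a multiple of 7 numbers
```

Request:
servo_tool(motion=[0, 0, 0, 0.0008, 0.006, 0, 0.0, 0, 0, 0, 0.002, 0.014, 0, 0.0, 0, 0, 0, 0.0035, 0.023, 0, 0.0, 0, 0, 0, 0.005, 0.032, 0, 0.0, 0, 0, 0, 0.0062, 0.041, 0, 0.0, 0, 0, 0, 0.0075, 0.049, 0, 0.0, 0, 0, 0, 0.0084, 0.055, 0, 0.0, 0, 0, 0, 0.009, 0.059, 0, 0.0, 0, 0, 0, 0.0091, 0.06, 0, 0.0, 0, 0, 0, 0.0091, 0.06, 0, 0.0])

```text
time: 7.35
eef_pos: [0.5417, 0.0049, 0.024]
eef_rot: [0.0, 0.758, 0.652, -0.0]
ft_force: [0.4, 1.0, 2.8]
finger_gap: 0.0113
```

Request:
servo_tool(motion=[0, 0, 0, 0.0003, 0.002, 0, 0.0, 0, 0, 0, 0.0006, 0.004, 0, 0.0, 0, 0, 0, 0.0009, 0.006, 0, 0.0, 0, 0, 0, 0.0011, 0.0075, 0, 0.0, 0, 0, 0, 0.0011, 0.0075, 0, 0.0])

```text
time: 7.85
eef_pos: [0.5428, 0.0126, 0.024]
eef_rot: [0.0, 0.758, 0.652, 0.0]
ft_force: [0.2, -2.5, 3.5]
finger_gap: 0.0112
```

Request:
servo_tool(motion=[0, 0, 0, 0.0002, 0.001, 0, 0.0, 0, 0, 0, 0.0003, 0.002, 0, 0.0, 0, 0, 0, 0.0003, 0.002, 0, 0.0])

```text
time: 8.15
eef_pos: [0.543, 0.0141, 0.024]
eef_rot: [0.0, 0.758, 0.652, -0.0]
ft_force: [-1.4, -6.5, 4.3]
finger_gap: 0.0113
```

Request:
servo_tool(motion=[0, 0, 0, 0.0002, 0.001, 0, 0.0, 0, 0, 0, 0.0003, 0.002, 0, 0.0, 0, 0, 0, 0.0003, 0.002, 0, 0.0])

```text
time: 8.45
eef_pos: [0.5429, 0.0142, 0.0241]
eef_rot: [0.001, 0.758, 0.652, -0.002]
ft_force: [-3.9, -13.6, 6.1]
finger_gap: 0.011
```

Request:
servo_tool(motion=[0, 0, 0, 0, 0, 0, 0.0, 0, 0, 0, 0, 0, 0, 0.3, 0, 0, 0, 0, 0, 0, 0.5, 0, 0, 0, 0, 0, 0, 0.5, 0, 0, 0, 0, 0, 0.02, 0.5, 0, 0, 0, 0, 0, 0.05, 0.5, 0, 0, 0, -0.005, -0.03, 0.09, 0.5, 0, 0, 0, -0.012, -0.08, 0.13, 0.5, 0, 0, 0, -0.015, -0.1, 0.17, 0.5, 0, 0, 0, -0.015, -0.1, 0.21, 0.3, 0, 0, 0, -0.015, -0.1, 0.25, 0.1, 0, 0, 0, -0.015, -0.1, 0.26, 0.0])

```text
time: 9.65
eef_pos: [0.5299, -0.0864, 0.2902]
eef_rot: [0.005, 0.758, 0.652, 0.001]
ft_force: [-0.1, 0.5, 0.5]
finger_gap: 0.0004
```

```bash
python3 - <<'E'
from h import *
s=env.read_state(); pickle.dump(s,open('w4.pkl','wb'))
a=snap('wrist','w4'); cv2.imwrite('pics/w4b.png',cv2.resize(a,(800,500)))
print(s['time'],s['eef_pos'],s['eef_rot'],s['ft_force'])
E
```

```text
9.65 [ 0.52991726 -0.08644424  0.29021168] [0.00454602 0.75840239 0.65177016 0.00090169] [-0.13853863  0.49482688  0.50281521]
```

View pics/w4b.png

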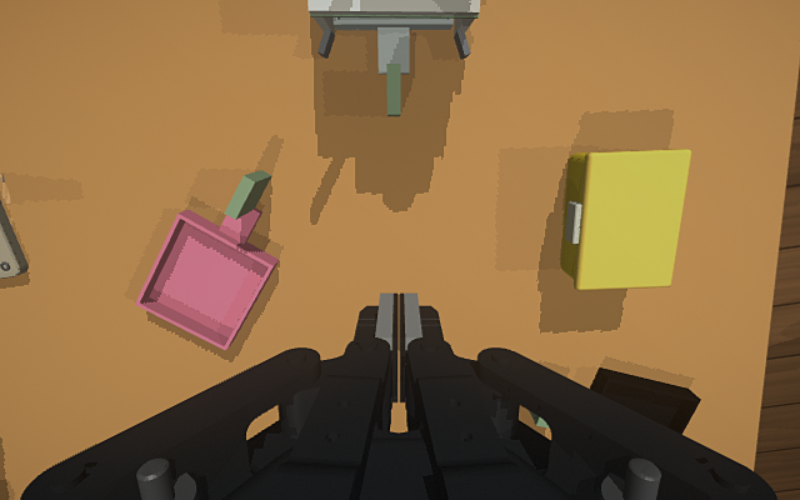

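The tray is inside, with its straight fin at (387–400, 65–115). I'll check that numerically and locate the button and lever targets.

```bash
python3 - <<'E'
from fitw import *
s=pickle.load(open('w4.pkl','rb'));p=np.array([.5616,.1343,-.152])
k=lambda u,v:((u+.5)/1.25-.5,(v+.5)/1.25-.5)
tr=[((-6,-140,55),k(387,115)),((6,-140,55),k(400.5,115)),((-6,-98,55),k(387,65)),((6,-98,55),k(401,65))]
t,rr=fit(s,tr,p);print(t,np.degrees(t[2]),rr.round(1).tolist())
c,sn=np.cos(p[2]),np.sin(p[2]);d=t[:2]-p[:2];print('tray in ster',c*d[0]+sn*d[1],-sn*d[0]+c*d[1],np.degrees(t[2]-p[2]))
print('btn',T(p,(30,-25,146)),'hinge',T(p,(-15,30,125)),'tip up',T(p,(-15-72*np.sin(np.radians(25)),30,125+72*np.cos(np.radians(25)))),'tip down',T(p,(-87,30,125)))
E
```

```text
[ 0.56196465  0.13240884 -0.15959841] -9.144315276253382 [[0.0, 0.3], [-0.0, 0.4], [0.0, -0.4], [-0.1, -0.3]]
tray in ster 0.0006467963037698932 -0.0018141431045925836 -0.43535679026486807
btn [0.58746872 0.10504578 0.146     ] hinge [0.55131541 0.16622534 0.125     ] tip up [0.52123773 0.17083268 0.19025416] tip down [0.48014555 0.17712724 0.125     ]
```

Request:
servo_tool(motion=[0, 0, 0, 0.013, 0.042, 0, 0.0, 0, 0, 0, 0.026, 0.085, 0, 0.0, 0, 0, 0, 0.039, 0.13, -0.01, 0.0, 0, 0, 0, 0.051, 0.17, -0.03, 0.0, 0, 0, 0, 0.0576, 0.1914, -0.07, 0.0, 0, 0, 0, 0.0576, 0.1914, -0.11, 0.0, 0, 0, 0, 0.0576, 0.1914, -0.13, 0.0, 0, 0, 0, 0.0576, 0.1914, -0.135, 0.0, 0, 0, 0, 0.0576, 0.1914, -0.135, 0.0])

```text
time: 10.6
eef_pos: [0.5861, 0.1053, 0.1524]
eef_rot: [0.003, 0.758, 0.652, -0.001]
ft_force: [-0.5, -0.4, 0.3]
finger_gap: -0.0
```

Request:
servo_tool(motion=[0, 0, 0, 0, 0, -0.002, 0.0, 0, 0, 0, 0, 0, -0.004, 0.0, 0, 0, 0, 0, 0, -0.006, 0.0, 0, 0, 0, 0, 0, -0.006, 0.0])

```text
time: 11.0
eef_pos: [0.5864, 0.1052, 0.1469]
eef_rot: [0.003, 0.758, 0.652, -0.0]
ft_force: [-0.2, -0.8, -0.7]
finger_gap: 0.0006
```

Request:
servo_tool(motion=[0, 0, 0, 0, 0, -0.001, 0.0, 0, 0, 0, 0, 0, -0.002, 0.0, 0, 0, 0, 0, 0, -0.003, 0.0, 0, 0, 0, 0, 0, -0.004, 0.0, 0, 0, 0, 0, 0, -0.004, 0.0])

```text
time: 11.5
eef_pos: [0.5867, 0.1052, 0.1432]
eef_rot: [0.004, 0.758, 0.652, -0.0]
ft_force: [1.0, -0.6, 2.9]
finger_gap: 0.0003
```

Request:
servo_tool(motion=[0, 0, 0, 0, 0, -0.001, 0.0, 0, 0, 0, 0, 0, -0.002, 0.0, 0, 0, 0, 0, 0, -0.003, 0.0, 0, 0, 0, 0, 0, -0.003, 0.0])

```text
time: 11.9
eef_pos: [0.5867, 0.1052, 0.1398]
eef_rot: [0.004, 0.758, 0.652, -0.0]
ft_force: [0.5, 0.1, -0.4]
finger_gap: 0.0002
```

```bash
python3 - <<'E'
from h import *
a=snap('side','d2'); o=cv2.imread('pics/d0.png')
for im in(o,a):
    h=im[165:240,255:345].astype(int); m=(h[...,0]>1.6*h[...,2])&(h[...,0]>h[...,1]*1.5)&(h[...,0]>60)
    v,u=np.nonzero(m); print(m.sum(),u.min()+255,u.max()+255,v.min()+165,v.max()+165)
from fit import T
p=(.5616,.1343,-.152)
print(proj('side',T(p,(-15-72*.4226,30,125+65))),proj('side',T(p,(-87,30,125))),proj('side',T(p,(-15,30,125))))
print(env.read_state()['ft_force'])
E
```

```text
47 291 302 175 193
51 290 302 176 193
[[293.60919071 178.9580477 ]] [[283.15557033 200.83861623]] [[301.45406157 193.95561212]]
[ 1.14210636 -0.16799569  1.47569125]
```

Lever still up; I'll press on.

Request:
servo_tool(motion=[0, 0, 0, 0, 0, -0.001, 0.0, 0, 0, 0, 0, 0, -0.002, 0.0, 0, 0, 0, 0, 0, -0.003, 0.0, 0, 0, 0, 0, 0, -0.003, 0.0])

```text
time: 12.35
eef_pos: [0.5866, 0.1053, 0.1368]
eef_rot: [0.004, 0.758, 0.652, -0.0]
ft_force: [-0.5, -0.5, 3.6]
finger_gap: 0.0003
```

```bash
cat > lev.py <<'E'
from h import *
a=env.get_image('side')
h=a[165:240,255:345].astype(int); m=(h[...,0]>1.6*h[...,2])&(h[...,0]>h[...,1]*1.5)&(h[...,0]>60)
v,u=np.nonzero(m); print(m.sum(),u.min()+255,u.max()+255,v.min()+165,v.max()+165); print(env.read_state()['ft_force'],env.read_state()['eef_pos'])
E
python3 lev.py
```

```text
93 280 301 193 204
[-0.59368392 -0.44910444  3.97984944] [0.58663212 0.10525147 0.13684105]
```

The lever has dropped: its blue pixels now span (280–301, 193–204), matching the level prediction. Next I'll lift off the button, turn 90° and go above the lever tip.

Request:
servo_tool(motion=[0, 0, 0, 0, 0, 0.03, 0.0, 0, 0, 8, 0, 0, 0.07, 0.0, 0, 0, 16, 0, 0, 0.1, 0.2, 0, 0, 24, -0.015, 0.01, 0.1, 0.4, 0, 0, 32, -0.03, 0.02, 0.1, 0.6, 0, 0, 40, -0.045, 0.03, 0.1, 0.6, 0, 0, 48, -0.06, 0.04, 0.1, 0.6, 0, 0, 56, -0.075, 0.05, 0.1, 0.6, 0, 0, 64, -0.09, 0.06, 0.1, 0.6, 0, 0, 72, -0.1, 0.07, 0.1, 0.6, 0, 0, 80, -0.1065, 0.072, 0.09, 0.6, 0, 0, 88, -0.1065, 0.072, 0.08, 0.6])

```text
time: 13.6
eef_pos: [0.4793, 0.1779, 0.2165]
eef_rot: [0.003, 0.089, 0.996, 0.003]
ft_force: [0.1, 0.7, 0.1]
finger_gap: 0.0512
```

Request:
servo_tool(motion=[0, 0, 2, 0, 0, 0, 0.6, 0, 0, 2, 0, 0, 0, 0.6])

```text
time: 13.8
eef_pos: [0.4785, 0.178, 0.2155]
eef_rot: [0.002, 0.071, 0.997, 0.002]
ft_force: [-0.0, -0.0, -0.3]
finger_gap: 0.0513
```

```bash
python3 - <<'E'
from h import *
s=env.read_state(); pickle.dump(s,open('w5.pkl','wb'))
a=snap('wrist','w5'); cv2.imwrite('pics/w5b.png',cv2.resize(a,(800,500)))
print(s['time'],s['eef_pos'],s['eef_rot'],s['ft_force'],s['joints'])
E
```

```text
13.8 [0.47852454 0.17799116 0.21550189] [0.00162932 0.07130744 0.9974503  0.00234568] [-0.00342768 -0.01123867 -0.27374559] [ 0.2532023  -0.11052779  1.75953927  0.00341893  1.48799705 -1.17513237]
```

View pics/w5b.png

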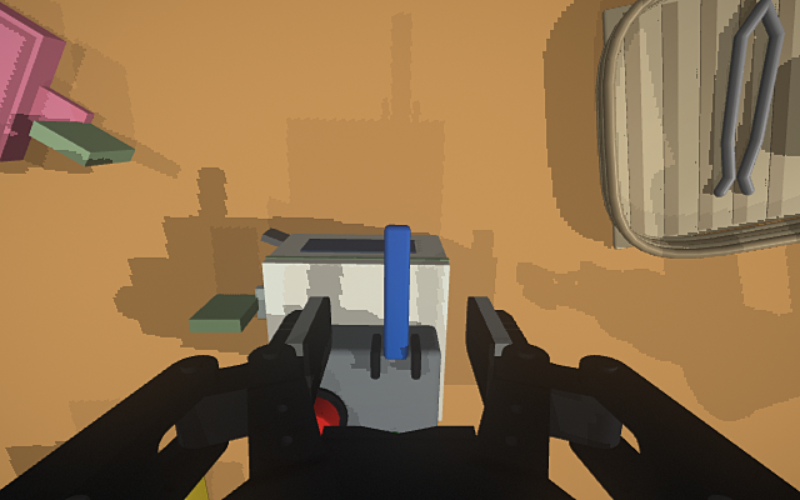

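The bar (column 397) sits centred and aligned between the pads (330 and 467), so I'll descend and pinch it.

Request:
servo_tool(motion=[0, 0, 0, 0.0015, -0.001, -0.035, 0.6, 0, 0, 0, 0.0015, -0.001, -0.07, 0.6, 0, 0, 0, 0.0015, -0.001, -0.095, 0.6, 0, 0, 0, 0.0015, -0.001, -0.109, 0.6, 0, 0, 0, 0.0015, -0.001, -0.109, 0.5, 0, 0, 0, 0.0015, -0.001, -0.109, 0.3, 0, 0, 0, 0.0015, -0.001, -0.109, 0.0, 0, 0, 0, 0.0015, -0.001, -0.109, 0.0, 0, 0, 0, 0.0015, -0.001, -0.109, 0.0], newtons=25)

```text
time: 14.75
eef_pos: [0.4818, 0.1771, 0.1089]
eef_rot: [0.004, 0.072, 0.997, 0.003]
ft_force: [-0.9, -2.0, 6.5]
finger_gap: 0.0156
```

Request:
servo_tool(motion=[0, 0, 0, 0.001, 0, 0.009, 0.0, 0, 0, 0, 0.004, -0.0006, 0.021, 0.0, 0, 0, 0, 0.009, -0.0014, 0.032, 0.0, 0, 0, 0, 0.016, -0.0025, 0.042, 0.0, 0, 0, 0, 0.025, -0.0038, 0.051, 0.0, 0, 0, 0, 0.035, -0.0053, 0.058, 0.0, 0, 0, 0, 0.046, -0.007, 0.063, 0.0, 0, 0, 0, 0.046, -0.007, 0.063, 0.0])

```text
time: 15.55
eef_pos: [0.5296, 0.1697, 0.1739]
eef_rot: [0.005, 0.073, 0.997, 0.003]
ft_force: [-3.0, -3.6, 6.7]
finger_gap: 0.0152
```

```bash
python3 lev.py
```

```text
41 290 302 176 193
[-0.3996738  -3.61727748  6.18201688] [0.52931405 0.16972386 0.17374949]
```

Request:
servo_tool(motion=[0, 0, 0, 0.0035, -0.0005, 0.001, 0.0, 0, 0, 0, 0.007, -0.001, 0.002, 0.0, 0, 0, 0, 0.0095, -0.0014, 0.003, 0.0, 0, 0, 0, 0.0095, -0.0014, 0.003, 0.0])

```text
time: 16.0
eef_pos: [0.5388, 0.1683, 0.1769]
eef_rot: [0.005, 0.073, 0.997, 0.003]
ft_force: [-4.2, -1.8, 2.3]
finger_gap: 0.0144
```

Request:
servo_tool(motion=[0, 0, 0, 0.002, -0.0003, 0.0003, 0.0, 0, 0, 0, 0.003, -0.0004, 0.0005, 0.0, 0, 0, 0, 0.003, -0.0004, 0.0005, 0.0])

```text
time: 16.3
eef_pos: [0.5418, 0.1678, 0.1775]
eef_rot: [0.005, 0.073, 0.997, 0.003]
ft_force: [-4.6, -1.9, 3.4]
finger_gap: 0.0149
```

Request:
servo_tool(motion=[0, 0, 0, 0.0015, -0.0002, 0.0001, 0.0, 0, 0, 0, 0.003, -0.0004, 0.0002, 0.0, 0, 0, 0, 0.003, -0.0004, 0.0002, 0.0])

```text
time: 16.6
eef_pos: [0.5448, 0.1674, 0.178]
eef_rot: [0.005, 0.073, 0.997, 0.003]
ft_force: [-5.2, -1.7, 4.5]
finger_gap: 0.015
```

```bash
python3 - <<'E'
from h import *
a=snap('side','d5')[160:230,270:350]; b=snap('scene','s5')[180:250,290:370]
cv2.imwrite('pics/c5.png',np.hstack([cv2.resize(x,(400,350),interpolation=cv2.INTER_CUBIC) for x in(a,b)]))
E
```

```text
(no output)
```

View pics/c5.png

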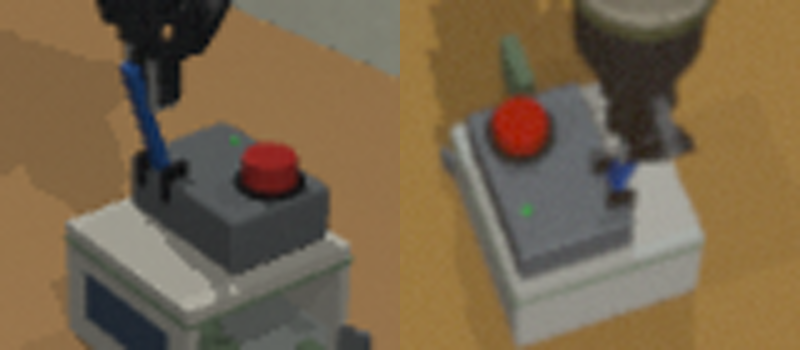

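The button is out again and the lever stands up, with the pads slid slightly along it against the stop. I'll release, rise and retreat.

Request:
servo_tool(motion=[0, 0, 0, 0, 0, 0, 0.1, 0, 0, 0, 0, 0, 0, 0.4, 0, 0, 0, 0, 0, 0, 0.6, 0, 0, 0, 0, 0, 0, 0.6, 0, 0, 0, 0, 0, 0.03, 0.6, 0, 0, 0, 0, 0, 0.07, 0.6, 0, 0, 0, -0.02, 0, 0.11, 0.6, 0, 0, 0, -0.06, 0, 0.13, 0.6, 0, 0, 0, -0.1, 0, 0.14, 0.6, 0, 0, 0, -0.12, 0, 0.14, 0.6, 0, 0, 0, -0.12, 0, 0.14, 0.6])

```text
time: 17.8
eef_pos: [0.4236, 0.1678, 0.3195]
eef_rot: [0.006, 0.072, 0.997, 0.003]
ft_force: [0.6, 1.2, 0.1]
finger_gap: 0.0516
```

```bash
python3 lev.py; python3 - <<'E'
from h import *
print(env.read_state()['time'])
a=snap('side','d6')[160:250,270:360]; b=snap('scene','s6')[160:250,280:370]
cv2.imwrite('pics/c6.png',np.hstack([cv2.resize(x,(400,400),interpolation=cv2.INTER_CUBIC) for x in(a,b)]))
E
```

```text
47 291 302 175 193
[ 0.25851459 -0.11086422  0.83878012] [0.42453365 0.16766515 0.31888415]
17.85
```

View pics/c6.png

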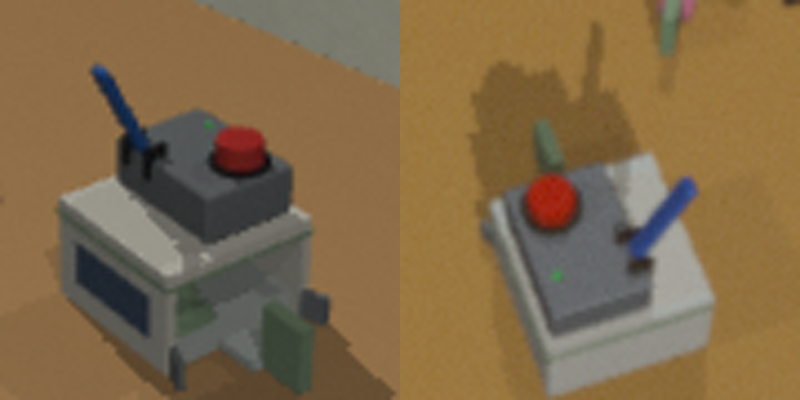

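```bash
python3 -c "
from cell import env
print(env.job_done())"
```

```text
the job is handed in; nothing more can be done
None
```

The job is done and handed in, 17.85 s into the 72 s allowed.

- **Tray:** I pinched it by the fin and slid it in until it met the back stop at about 14 N. A wrist-camera fit after release put it 1.8 mm short of home, 0.6 mm sideways and 0.4° off, all inside tolerance. I could see the tray in the chamber in the last picture, but I did not check the two pacifiers one by one once they were inside.
- **Button:** I pressed it in small steps. The cut-out tripped with the tool about 9 mm below the nominal button top, with at most about 4 N measured. The side camera then showed the lever fully down.
- **Lever:** I pinched it and lifted it in an arc past the catch. The pads appeared to slide a little along the bar in the last few millimetres. After release, the lever's pixels in the side camera matched the starting picture exactly, so it is holding itself up, and the button is out again.
- **Other items:** I did not touch the snack box, ramekin or tongs. The arm ended clear of everything.

**Disagreement between checks:** the first fits from the fixed cameras had errors of up to 2.5 pixels and differed from the wrist-camera fit by about 2 mm and 0.5–1°. I used the wrist-camera fit, and the depth at which the tray met the back stop agreed with it to within 1 mm.

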